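# Clip the service cover into an amplifier module and set its outer ring

## Task

Get the amplifier module ready for its burn-in run: press the loose service cover into the open bay in the module's face until both of its sprung tabs have caught and it sits fully home, and turn the outer ring of the stacked knob so that its pointer ridge lines up with the raised index mark on the face. Do not turn the inner knob, and leave the other things on the bench where they are.

Things in the scene. Friction and masses are not known exactly. Their poses are not given: they have to be found in the camera images.
- module: Black amplifier module fixed to the bench, lying face up: a box 180 mm along its x, 340 mm along its y, 60 mm high. Origin: centre of its underside; z up. Its face (z = 60 mm) carries the open bay at the -y end, low fins (6 mm high) in the middle and the stacked knob at the +y end, its axis at x = 0, y = +100 mm of this frame.
- seat (a point): Centre of the module's open bay, at face level; axes as the module's. Opening 96 mm along x, 56 mm along y, through a 6 mm face plate, hollow 49 mm beneath; the tabs catch under its two long edges (y = +-28 mm). The cover is home when its origin is here and its long axis along x; either way round fits.
- cover: Service cover, loose, dark plastic, about 0.15 kg, right side up. Flange 110 (x) x 70 (y) x 5 mm; grip bar centred on it, 60 mm along x, 14 mm wide, top 31 mm above the flange's underside. Origin: centre of the flange's underside; z up. Below: four round-ended guide posts 24 mm long (it stands on them; 1.5 mm play each side in the opening) and a sprung tab on each long side.
- tab_left (a joint): Sprung tab at the cover's +y side: how far it is pushed inward, m; 0 = free or caught, at most 0.005. Lowered into the bay, the cover stops with its flange 16 mm above the face, tab ramps on the edges. About 10 to 18 N straight down pushes the tabs in 3.5 mm; they spring out under the plate in the last 2 mm. Caught, the cover lifts 2 mm at most.
- tab_right (a joint): The same for the tab at the cover's -y side.
- outer_ring (a joint): Angle of the outer ring (the lower, wider part of the stacked knob: grey plastic, ribbed, 52 mm in diameter, from 1 to 25 mm above the face), rad, growing anticlockwise seen from above. 0 = its pointer ridge is at the index mark. Stiff enough to stay where it is left (0.06 N m); turns freely between -2.4 and 2.4.
- ring_axis (a point): On the knob's axis at the top of the outer ring, 25 mm above the module's face.
- ring_pointer (a point): Middle of the small white pointer ridge (11 x 3 x 3 mm) on top of the outer ring, 19.5 mm from the axis.
- index_mark (a point): Middle of the raised white index mark (14 x 4 x 2 mm) on the module's face, 43 mm from the knob's axis towards the module's -x side.
- inner_pointer (a point): End of the pointer line on top of the inner knob, 11 mm from the axis. The inner knob is a 25 mm thick aluminium cylinder that rises 18 mm above the outer ring on the same axis (top 44 mm above the face), and turns easily on its own; it is to be left as it is.
- heatsink: Bystander: loose finned aluminium block 90 x 60 x 32 mm, origin at the centre of its underside.
- screwdriver: Bystander: loose screwdriver about 200 mm long, lying.
- meter: Bystander: loose hand-held meter 170 x 85 x 43 mm, lying; origin at the centre of its underside.
- transformer: Bystander: loose transformer 70 x 85 x 74 mm, origin at the centre of its underside.
- pliers: Bystander: loose pliers about 150 mm long, lying.
Not all that is in view belongs to the job. What is shaped like the cover but pink or turquoise is not meant.

How it is judged (in metres and radians):
At the end, for the whole second after the job is handed in: Cover upright in the bay: flange within 3 mm of the face, centred within 5 mm, turned under 0.1 rad, level within 0.05 rad, at rest, both tabs out (under 1.5 mm pushed in); outer ring pointer within 0.2 rad of the index mark; inner knob's pointer end within 4 mm of its start (z of cover in the frame of seat between -0.003 and 0.003 m and horizontal distance between cover and seat below 0.005 m and angle between the x axis of cover and the x axis of seat, either way round below 0.1 rad and angle between cover's own z axis and vertical below 0.05 rad and value of joint each of tab_left, tab_right below 0.0015 m and linear speed of cover below 0.02 m/s and value of joint outer_ring between -0.2 and 0.2 rad and distance of inner_pointer from where it was at the start of the episode below 0.004 m); the robot touches nothing.
It fails at once if the inner knob is turned (its pointer end moves more than 4 mm, about 20 degrees) (distance of inner_pointer from where it was at the start of the episode above 0.004 m).
It fails at once if a bystander is pushed more than 30 mm (distance of any of heatsink, screwdriver, meter, transformer, pliers from where it was at the start of the episode above 0.03 m).
It also fails if it takes over 51 s, if anything falls off the work surface, if the arm or the gripper's body presses on something with over 40 N, if the wrist force passes 120 N, or if a joint passes its speed limit or range.

## Robot

A 6-joint arm with a two-finger parallel gripper is mounted at the origin on the work surface. World frame = base frame: x ahead of the robot, y to its left, z up, the work surface at z = 0. Lengths are in m, angles in degrees, forces in N, time in s.
With the tool pointing down it reaches from about 0.325 to 0.85 m from the base axis. Payload 15.5 kg.
Tool frame: the origin (TCP) lies midway between the tips of the shut fingers; the grasp point (between the pads) lies 19 mm behind it (env.pinch_z is the distance from the TCP to the grasp point, in m); z points along the fingers, y is the direction in which the jaws open and shut (so a half turn about z gives the same grasp; the last joint's range is limited). The gripper opens to 91 mm and grips with 3 to 60 N. Pads are 32 mm wide; open, the fingers measure 118 mm over their backs; the gripper's body (76 mm by 178 mm) begins 60 mm behind the grasp point.
Start: joints at [-76.06, 28.281, 77.091, -0, 74.628, -5.472], TCP at [0.208, -0.589, 0.214] pointing down, gripper open.
Joint ranges: [-166.48, 166.48], [-47.26, 123.95], [12.59, 153.08], [-70.14, 250.14], [6.76, 159.57], [-176.63, 176.63]. Speed limits (degrees/s): [108.29, 108.29, 147.25, 172.46, 172.46, 172.46].

## Interface

Orientations are given as [roll, pitch, yaw] about the fixed x, y, z axes, in that order (R = Rz(yaw) Ry(pitch) Rx(roll)).
In Python, from rig import env, eyes, spotter gives the robot as it stands.
- The arm moves only by the tool step_arm, never from a script. Its argument "increments" is one flat list of numbers, 7 for each row, row after row: the turn, a rotation vector about the tool's x, y, z in units of pi/4 rad (1.0 is pi/4 rad), then the shift along the tool's x, y, z in units of 300 mm (1.0 is 300 mm), then the gripper command: -1 is shut, 1 is fully open, values between are in proportion. A call has 1 to 20 rows; each row is the pose to reach, as a shift and turn from the pose measured when the call began, along the tool's axes at that moment; what a row does not reach only later rows make up. A row lasts 1/8 s, in which the tool goes at most 62.5 mm and 10.7 degrees, less where a joint would pass 70% of its speed; a pose out of reach is approached as far as the arm can. A call with a number of a shift or a turn outside -1 to 1 is refused whole. A call with a gripper value outside its range is refused whole. The fingers move at their own pace and stop on an object; "squeeze" is the grip in N (left out, the last holds). Time passes only in rows, so rows that repeat a pose let the fingers close. It gives the time, the measured TCP pose, the force and the opening at its end, in the units of the state.
- env.read_state(): the state, without advancing time (a new reading comes with each control period).
- eyes.read_camera(name): name is "scene" or "top" or "wrist"; returns a dict with "image" (420x560x3 uint8, red, green, blue), "depth" (420x560 float32, m along the optical axis (not along the pixel's ray), 0 where there is no reading), "fov_y" (degrees; the focal length in pixels is half the picture's height over the tangent of half this angle, whatever the lens; pixels are square), "cx", "cy" (the principal point, pixels), "world_from_camera" (4x4, takes a point from camera to world coordinates); the wrist camera has in their place "hand_eye" (4x4, takes a point from camera to tool coordinates, whose origin is the TCP and whose axes are the flange's). Camera axes: x right, y down, z forward; pixel columns grow to the right and rows downward; lengths in m; the calibration is good to about 2 mm. The wrist camera is an equidistant fisheye: a pixel r from the principal point sees the ray r / f radians off the axis. A picture is of the moment at which its call begins: read the wrist's pose just before it.
- env.close_job(): hands the job in, once; it reports no verdict.
Trained networks look in a picture, given as the dict that the camera call returned (one of the last four; its "shot" number tells which), for a name from the list of things; names that differ only in an ending like _2 or _b are one class to them, and where a whole thing is asked for, a point or a joint stands for the part that bears it (a point fixed in the world has none). Each returns a list of dicts, best first, with "score" (0 to 1); they miss things now and then, are a little off and sometimes report something else, mostly with a low value. They report only what shows in the picture. A call takes as long as a camera call. They do not tell look-alikes from the thing itself.
- spotter.masks_of(target, picture): "mask" (420x560 bool, what is visible of it) and "extent" ([left, top, right, bottom] in pixels, round what is visible of it).
The state is a dict: "time_s": time; "joint_pos": joint angles; "qd": joint speeds; "joint_torque": joint torques, N m; "ee_pos": TCP position; "orientation": TCP orientation; "contact_force": force on the tool from outside, world axes, zero at the start; "torque": the same for the moment, N m; "grip_width": finger opening in m.
Only numpy, scipy, OpenCV 4.12 (cv2) and the standard library are available. Lean on these libraries where they do the work, as an engineer would, in place of code of your own. Each camera call takes 0.05 s, during which the arm holds its last target. There are 200 camera calls.

## Working session

There is one attempt and no reset: what is moved stays moved. The work goes in short steps, Python scripts to look and compute and a tool call to move; the robot and the scene stay as the last step left them, time stands still between calls to the robot, and variables do not carry over. Pictures are saved under pics/ and viewed, about 8 in all and at most 12, crops included, and the job is handed in when it is done.

Besides the shell and the picture viewer there is one more tool, called as name(argument=value, ...) on one line, values as JSON. step_arm: Moves the arm, as the interface text tells. Its arguments: {"type":"object","properties":{"increments":{"type":"array"},"squeeze":{"type":"number"}},"required":["increments"]}

```bash
mkdir -p pics; cat > h.py <<'E'
import numpy as np, cv2
from rig import env, eyes, spotter
def cloud(p):
    h,w=p["depth"].shape; f=h/2/np.tan(np.radians(p["fov_y"]/2))
    u,v=np.meshgrid(np.arange(w),np.arange(h)); z=p["depth"]
    c=np.stack([(u-p["cx"])/f*z,(v-p["cy"])/f*z,z,np.ones_like(z)],-1)
    return (c@p["world_from_camera"].T)[...,:3]
def save(n,im): cv2.imwrite("pics/"+n,im[...,::-1])
E
python3 - <<'E'
from h import *
s=env.read_state(); print({k:np.round(v,3).tolist() for k,v in s.items()})
P={n:eyes.read_camera(n) for n in("top","scene")}
for n,p in P.items():
    save(n+"1.png",p["image"]); C=cloud(p)
    np.savez(n+"1.npz",C=C,im=p["image"],d=p["depth"],T=p["world_from_camera"],f=p["fov_y"],cx=p["cx"],cy=p["cy"])
    print(n,p["world_from_camera"].round(3).tolist())
    for t in("cover","module","outer_ring","index_mark","ring_pointer"):
        for r in spotter.masks_of(t,p)[:4]:
            m=r["mask"]&(p["depth"]>0); q=C[m]
            print(t,round(r["score"],2),r["extent"],np.median(q,0).round(3) if len(q) else "", q.min(0).round(3) if len(q) else "",q.max(0).round(3) if len(q) else "",p["image"][r["mask"]].mean(0).round() if r["mask"].any() else "")
E
```

```text
{'time_s': 0.0, 'joint_pos': [-76.06, 28.316, 77.126, -0.001, 74.628, -5.471], 'qd': [0.089, 0.034, 0.038, -0.042, -0.13, 0.011], 'joint_torque': [-0.003, -87.883, -38.187, 0.07, 0.053, -0.0], 'ee_pos': [0.208, -0.589, 0.213], 'orientation': [-179.931, -0.006, 19.412], 'contact_force': [0.221, 0.539, -0.43], 'torque': [-0.075, -0.032, 0.003], 'grip_width': 0.092}
top [[-0.01, -0.993, 0.116, 0.388], [-1.0, 0.012, 0.016, -0.009], [-0.018, -0.116, -0.993, 1.771], [0.0, 0.0, 0.0, 1.0]]
cover 0.73 [337.1, 187.8, 366.6, 223.3] [ 0.614 -0.242  0.028] [ 0.555 -0.293 -0.004] [ 0.672 -0.192  0.063] [55. 58. 57.]
cover 0.66 [312.8, 225.3, 343.3, 263.0] [ 0.462 -0.147  0.027] [ 0.401 -0.203 -0.012] [ 0.526 -0.094  0.061] [123.  83.  99.]
cover 0.57 [355.8, 141.5, 378.7, 170.6] [ 0.8   -0.305  0.028] [ 0.746 -0.347 -0.008] [ 0.865 -0.271  0.061] [ 10. 110. 105.]
module 0.93 [193.7, 186.3, 295.3, 249.1] [0.563 0.14  0.059] [ 0.451 -0.039 -0.01 ] [0.681 0.321 0.115] [50. 55. 52.]
outer_ring 0.15 [195.9, 187.3, 296.8, 251.5] [0.564 0.14  0.059] [ 0.45  -0.039 -0.013] [0.689 0.331 0.115] [50. 55. 52.
[... 658 characters left out ...]
05.9] [ 0.62  -0.235  0.029] [ 0.541 -0.309 -0.012] [ 0.678 -0.187  0.059] [65. 69. 70.]
cover 0.63 [141.9, 196.0, 180.3, 226.3] [ 0.804 -0.298  0.029] [ 0.734 -0.372 -0.008] [ 0.86  -0.264  0.063] [  0. 181. 177.]
module 0.62 [260.2, 194.7, 383.7, 316.0] [0.582 0.164 0.059] [ 0.427 -0.07  -0.008] [0.683 0.324 0.108] [57. 61. 60.]
outer_ring 0.71 [337.1, 261.0, 354.5, 279.8] [0.594 0.251 0.082] [0.559 0.218 0.055] [0.608 0.267 0.093] [101.  97.  99.]
index_mark 0.87 [262.3, 194.2, 384.6, 311.7] [0.583 0.163 0.059] [ 0.43  -0.055 -0.008] [0.683 0.324 0.108] [57. 60. 60.]
ring_pointer 0.79 [336.3, 258.8, 354.0, 278.2] [0.592 0.248 0.082] [0.553 0.206 0.058] [0.608 0.267 0.103] [108. 105. 107.]
```

View pics/top1.png

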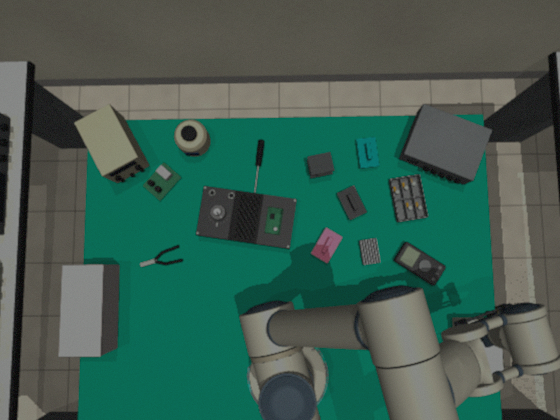

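View pics/scene1.png

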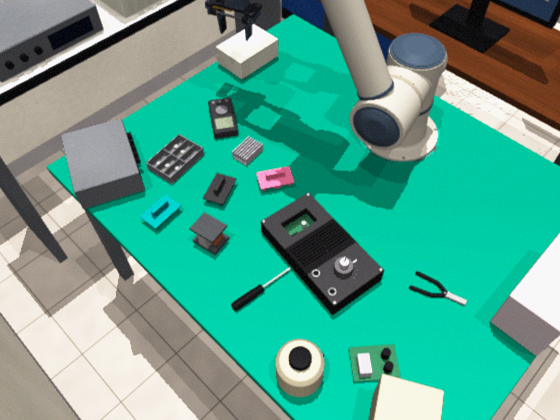

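The black cover is at about (350,203) in the top view. The module is at about (245,217), with its bay on the right and its knob at (217,212). The next script fits rough poses.

```bash
python3 - <<'E'
from h import *
p=eyes.read_camera("wrist"); print(p["hand_eye"].round(3).tolist(),p["fov_y"],p["cx"],p["cy"])
for n in("top","scene"):
    D=np.load(n+"1.npz"); C=D["C"]
    def fit(c,r,z0,z1):
        m=(np.hypot(C[...,0]-c[0],C[...,1]-c[1])<r)&(C[...,2]>z0)&(C[...,2]<z1)
        q=C[m][:,:2]; R=cv2.minAreaRect((q*1000).astype(np.float32)); print(n,m.sum(),R,np.median(C[m][:,2]))
    fit((.566,.14),.23,.045,.075); fit((.614,-.242),.08,.015,.045); fit((.614,-.242),.08,.042,.07)
E
```

```text
[[0.001, -0.955, -0.296, 0.084], [1.0, 0.001, -0.001, 0.001], [0.001, -0.296, 0.955, -0.169], [0.0, 0.0, 0.0, 1.0]] 65.70646984690485 283.32475325270696 207.27616883940073
top 4149 ((565.2786254882812, 140.82797241210938), (341.29840087890625, 181.29159545898438), 81.15643310546875) 0.05909026973129006
top 506 ((615.082275390625, -242.79515075683594), (110.5807876586914, 70.39805603027344), 24.240690231323242) 0.027350512961342166
top 74 ((614.8468627929688, -242.2542724609375), (59.79415512084961, 15.463407516479492), 25.525358200073242) 0.05327403824317867
scene 5949 ((565.8646850585938, 141.69822692871094), (344.4823303222656, 185.3379669189453), 81.1150894165039) 0.059799496211132785
scene 540 ((615.976318359375, -241.4072723388672), (118.63159942626953, 72.46573638916016), 24.063417434692383) 0.028077695541859127
scene 94 ((616.3572998046875, -239.11538696289062), (60.987430572509766, 17.01377296447754), 21.971384048461914) 0.05234323637319771
```

step_arm(increments=[0,0,-0.107,1.0,-0.385,0,1,0,0,-0.107,1.0,-0.385,0,1,0,0,-0.107,1.0,-0.385,0,1,0,0,-0.107,1.0,-0.385,0,1,0,0,-0.107,1.0,-0.385,0,1,0,0,-0.107,1.0,-0.385,0,1,0,0,-0.107,1.0,-0.385,0,1])

```text
time_s: 1.52
ee_pos: [0.4525, -0.3806, 0.2139]
orientation: [180.0, 0.0, 24.3]
contact_force: [0.0, 0.5, 0.3]
grip_width: 0.0912
```

step_arm(increments=[0,0,0,0.683,-0.196,0.2,1,0,0,0,0.683,-0.196,0.2,1,0,0,0,0.683,-0.196,0.2,1,0,0,0,0.683,-0.196,0.2,1,0,0,0,0.683,-0.196,0.2,1,0,0,0,0.683,-0.196,0.2,1,0,0,0,0.683,-0.196,0.2,1])

```text
time_s: 2.4
ee_pos: [0.6142, -0.2442, 0.1543]
orientation: [180.0, 0.0, 24.2]
contact_force: [-0.1, -0.5, 0.1]
grip_width: 0.0912
```

```bash
cat >> h.py <<'E'
from scipy.spatial.transform import Rotation as Ro
def wrist(name=None):
    s=env.read_state(); p=eyes.read_camera("wrist")
    T=np.eye(4); T[:3,:3]=Ro.from_euler("xyz",s["orientation"],degrees=True).as_matrix(); T[:3,3]=s["ee_pos"]
    p["T"]=T@p["hand_eye"]
    h,w=p["depth"].shape; f=h/2/np.tan(np.radians(p["fov_y"]/2)); p["foc"]=f
    u,v=np.meshgrid(np.arange(w),np.arange(h)); a,b=u-p["cx"],v-p["cy"]; r=np.hypot(a,b)+1e-9; th=r/f
    z=p["depth"]; t=np.tan(th)/r
    p["C"]=(np.stack([a*t*z,b*t*z,z,np.ones_like(z)],-1)@p["T"].T)[...,:3]
    if name: save(name+".png",p["image"]); np.savez(name+".npz",C=p["C"],im=p["image"],d=z,T=p["T"])
    return s,p
def rect(C,m):
    q=(C[m][:,:2]*1000).astype(np.float32); return m.sum(),np.round(cv2.minAreaRect(q),1) if 0 else cv2.minAreaRect(q),np.median(C[m][:,2]).round(4)
E
python3 - <<'E'
from h import *
s,p=wrist("w1"); print(s["ee_pos"],s["orientation"])
C=p["C"]; near=np.hypot(C[...,0]-.615,C[...,1]+.2425)<.08
near&=p["depth"]>0
for a,b in((.02,.036),(.042,.065)): print(rect(C,near&(C[...,2]>a)&(C[...,2]<b)))
print(np.median(C[(C[...,2]<.015)&(p["depth"]>0)][:,2]))
E
```

```text
[ 0.61421351 -0.24421437  0.15430627] [1.79968686e+02 6.85036027e-03 2.41965841e+01]
(np.int64(7064), ((614.9009399414062, -243.0820770263672), (111.16656494140625, 70.6363525390625), 24.732160568237305), np.float64(0.0273))
(np.int64(1068), ((615.3264770507812, -242.638671875), (60.012786865234375, 13.364256858825684), 24.331789016723633), np.float64(0.0532))
-0.0014971795297717971
```

View pics/w1.png

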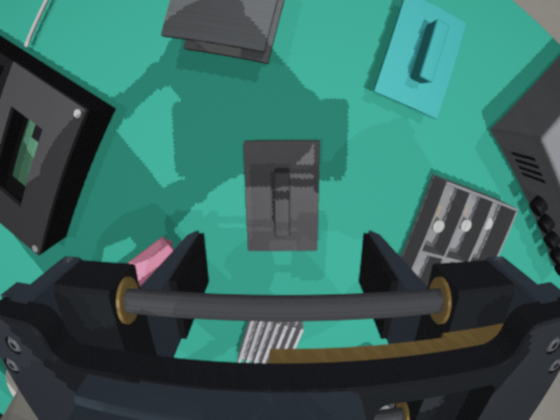

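The black cover is centred at about (282,195) between the open fingers. The measured flange and bar sizes match the spec, so I'll descend and grip.

step_arm(increments=[0,0,0,0.004,-0.003,0.2,1,0,0,0,0.004,-0.003,0.35,1,0,0,0,0.004,-0.003,0.403,1,0,0,0,0.004,-0.003,0.403,1,0,0,0,0.004,-0.003,0.403,1,0,0,0,0.004,-0.003,0.403,-1,0,0,0,0.004,-0.003,0.403,-1,0,0,0,0.004,-0.003,0.403,-1,0,0,0,0.004,-0.003,0.403,-1,0,0,0,0.004,-0.003,0.403,-1,0,0,0,0.004,-0.003,0.403,-1,0,0,0,0.004,-0.003,0.403,-1], squeeze=40)

```text
time_s: 3.95
ee_pos: [0.6151, -0.2428, 0.0334]
orientation: [180.0, 0.0, 24.2]
contact_force: [-0.1, 0.2, -0.4]
grip_width: 0.0239
```

step_arm(increments=[0,0,0,0,0,0,-1,0,0,0,0,0,0,-1,0,0,0,0,0,0,-1,0,0,0,0,0,0,-1])

```text
time_s: 4.45
ee_pos: [0.615, -0.2427, 0.0334]
orientation: [180.0, 0.0, 24.2]
contact_force: [-0.2, 0.5, -0.8]
grip_width: 0.0136
```

step_arm(increments=[0,0,0,0,0,-0.2,-1,0,0,0,0,0,-0.4,-1,0,0,0,0,0,-0.55,-1,0,0,0.24,-0.03,-0.3,-0.55,-1,0,0,0.48,-0.07,-0.5,-0.55,-1,0,0,0.733,-0.1,-0.7,-0.55,-1,0,0,0.733,-0.11,-0.9,-0.55,-1,0,0,0.733,-0.108,-1.0,-0.55,-1,0,0,0.733,-0.108,-1.0,-0.55,-1,0,0,0.733,-0.108,-1.0,-0.55,-1,0,0,0.733,-0.108,-1.0,-0.55,-1])

```text
time_s: 5.82
ee_pos: [0.4631, 0.0168, 0.1982]
orientation: [180.0, -0.0, -8.8]
contact_force: [-0.4, -0.1, -1.1]
grip_width: 0.0137
```

```bash
python3 - <<'E'
from h import *
s,p=wrist("w2"); print(s["ee_pos"],s["orientation"],s["grip_width"])
for t in("cover","module","index_mark","ring_pointer"):
    for r in spotter.masks_of(t,p)[:3]: print(t,round(r["score"],2),r["extent"])
E
```

```text
[0.46305604 0.01684446 0.19821802] [ 1.79965833e+02 -2.83893950e-02 -8.83785350e+00] 0.013741180023510378
cover 0.96 [220.1, 156.6, 349.1, 327.7]
cover 0.77 [380.8, 111.7, 465.5, 221.9]
module 0.89 [23.4, 22.5, 319.4, 207.4]
module 0.46 [40.8, 103.9, 85.0, 154.8]
index_mark 0.78 [19.9, 21.9, 317.9, 205.1]
ring_pointer 0.6 [39.7, 102.7, 86.0, 153.8]
```

View pics/w2.png

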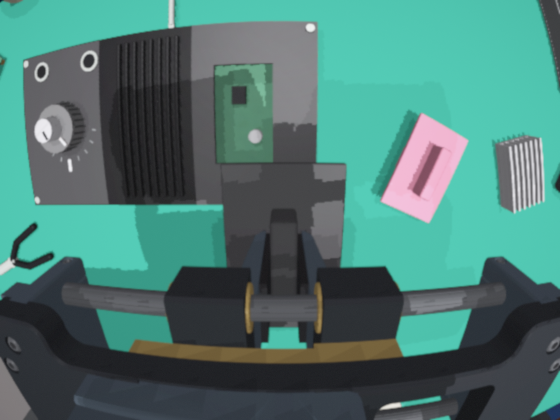

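The bay is at pixels (215–272, 64–163), with its near edge touching the held cover's image. I'll back off slightly so the whole bay shows.

step_arm(increments=[0,0,0,-0.12,0,0,-1,0,0,0,-0.12,-0.03,0,-1,0,0,0,-0.12,-0.03,0,-1,0,0,0,-0.12,-0.03,0,-1,0,0,0,-0.12,-0.03,0,-1])

```text
time_s: 6.7
ee_pos: [0.4288, 0.0314, 0.1981]
orientation: [180.0, -0.0, -8.8]
contact_force: [0.7, 0.2, -0.7]
grip_width: 0.0139
```

```bash
cat > m.py <<'E'
from h import *
s,p=wrist("w3"); print(s["ee_pos"],s["orientation"],s["grip_width"])
C=p["C"];ok=p["depth"]>0
def loc(yaw,o): 
    a=np.radians(yaw);X=np.array([np.cos(a),np.sin(a)]);Y=np.array([-X[1],X[0]]);d=C[...,:2]-o
    return d@X,d@Y
o=np.array([.5655,.141])
x,y=loc(-8.85,o)
face=ok&(abs(x)<.11)&(abs(y)<.19)&(abs(C[...,2]-.0595)<.006)
print("face",rect(C,face))
# bay edges by pairs of adjacent pixels: face rim bordering non-face inside
hole=ok&(abs(x)<.07)&(y<-.06)&(y>-.155)&(C[...,2]<.05)
hole=cv2.morphologyEx(hole.astype(np.uint8),cv2.MORPH_OPEN,np.ones((5,5)))
# largest component
n,l,st,_=cv2.connectedComponentsWithStats(hole); k=1+np.argmax(st[1:,4]); hole=(l==k)
rim=cv2.dilate(hole.astype(np.uint8),np.ones((5,5)))>0
m=rim&face&~hole
print("rim", st[k], m.sum()); q=np.c_[x[m],y[m]]*1000
for nm,sel in (("x-",q[:,0]<-44),("x+",q[:,0]>44),):
    print(nm,sel.sum(),np.median(q[sel],0) if sel.any() else "")
print(np.percentile(q,[0,2,10,50,90,98,100],axis=0).round(1).tolist())
for lo in range(-40,41,10):
    b=q[abs(q[:,0]-lo)<5]; mid=np.median(q[:,1]); L=b[b[:,1]<mid,1];H=b[b[:,1]>mid,1]; print(lo,len(L) and L.max().round(1),len(H) and H.min().round(1))
mid=(np.percentile(q[:,1],50))
for lo in range(-130,-80,10):
    b=q[abs(q[:,1]-lo)<5]; L=b[b[:,0]<0,0];H=b[b[:,0]>0,0]; print(lo,len(L) and L.max().round(1),len(H) and H.min().round(1))
# held cover in tool frame
T=np.eye(4); T[:3,:3]=Ro.from_euler("xyz",s["orientation"],degrees=True).as_matrix(); T[:3,3]=s["ee_pos"]
for r in spotter.masks_of("cover",p)[:1]:
    t=(C-T[:3,3])@T[:3,:3]; mm=r["mask"]&ok; q=t[mm]*1000; print("cover tool",np.percentile(q,[1,5,50,95,99],axis=0).round(1).tolist())
    fl=mm&(t[...,2]>-.002)&(t[...,2]<.012); print(cv2.minAreaRect((t[fl][:,:2]*1000).astype(np.float32)),fl.sum(),np.median(t[fl][:,2]))
E
python3 m.py
```

```text
[0.42884718 0.03144447 0.19807622] [ 1.79972718e+02 -6.74165371e-03 -8.83251802e+00] 0.013904636745881148
face (np.int64(40540), ((565.2254638671875, 141.1092529296875), (341.9786682128906, 180.81747436523438), 81.13249969482422), np.float64(0.0589))
rim [ 224   28   59   98 5704] 625
x- 141 [ -49.2975179  -102.26424858]
x+ 134 [  47.48822751 -100.85698281]
[[-50.3, -130.5], [-50.2, -130.5], [-49.4, -130.4], [-2.1, -103.1], [47.5, -72.1], [48.1, -71.8], [48.5, -71.4]]
-40 -129.5 -72.7
-30 -129.5 -73.1
-20 -129.5 -72.8
-10 -129.5 -73.0
0 -129.5 -72.9
10 -129.5 -73.4
20 -129.5 -73.2
30 -129.5 -73.1
40 -129.5 -73.3
-130 -0.8 0.2
-120 -49.2 47.0
-110 -49.2 47.2
-100 -49.0 47.0
-90 -48.8 47.0
cover tool [[-51.6, -33.5, -21.0], [-4.8, -30.7, -20.3], [29.8, 0.5, 5.8], [53.4, 32.1, 7.1], [55.4, 35.0, 9.9]]
((0.5454750061035156, 0.7057914733886719), (110.7056884765625, 70.06180572509766), 0.08627442270517349) 9826 0.005973916606358324
```

View pics/w3.png

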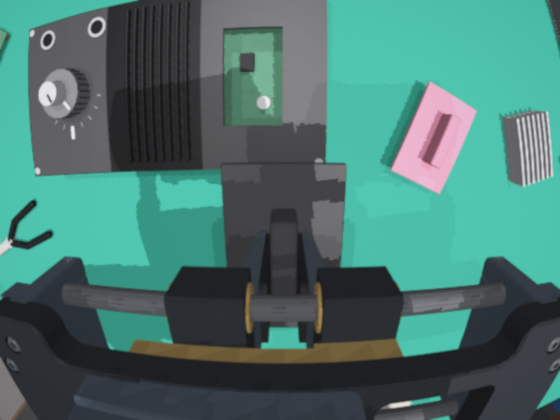

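The whole bay is visible at pixels (223–282, 28–126) and measures 96.2 × 56.5 mm. The index mark is at about (73,132). Next I'll move the cover above the bay.

step_arm(increments=[0,0,0,0.15,-0.04,0,-1,0,0,0,0.3,-0.08,0,-1,0,0,0,0.389,-0.096,0.1,-1,0,0,0,0.389,-0.096,0.22,-1,0,0,0,0.389,-0.096,0.277,-1,0,0,0,0.389,-0.096,0.277,-1,0,0,0,0.389,-0.096,0.277,-1,0,0,0,0.389,-0.096,0.277,-1], squeeze=60)

```text
time_s: 7.8
ee_pos: [0.549, 0.042, 0.1159]
orientation: [180.0, -0.1, -8.8]
contact_force: [-0.8, -0.4, -1.2]
grip_width: 0.0139
```

step_arm(increments=[0,0,0,-0.001,0,0.03,-1,0,0,0,-0.001,0,0.06,-1,0,0,0,-0.001,0,0.075,-1,0,0,0,-0.001,0,0.09,-1,0,0,0,-0.001,0,0.09,-1])

```text
time_s: 8.43
ee_pos: [0.5485, 0.042, 0.0885]
orientation: [180.0, -0.1, -8.8]
contact_force: [-0.3, -0.2, -0.3]
grip_width: 0.0136
```

The posts are 5 mm into the opening with no contact force. Now I'll press.

step_arm(increments=[0,0,0,0,0,0.015,-1,0,0,0,0,0,0.03,-1,0,0,0,0,0,0.045,-1,0,0,0,0,0,0.055,-1,0,0,0,0,0,0.055,-1])

```text
time_s: 9.05
ee_pos: [0.5486, 0.0419, 0.0718]
orientation: [180.0, -0.1, -8.8]
contact_force: [2.5, -1.1, -3.7]
grip_width: 0.0136
```

step_arm(increments=[0,0,0,0,0,0.006,-1,0,0,0,0,0,0.012,-1,0,0,0,0,0,0.014,-1,0,0,0,0,0,0.014,-1])

```text
time_s: 9.55
ee_pos: [0.5485, 0.042, 0.0694]
orientation: [180.0, -0.1, -8.8]
contact_force: [-9.8, 0.1, 41.4]
grip_width: 0.0136
```

The press reads 41 N at the expected home height (TCP z 0.0694). Next: relax the pressure, open part way, lift and look.

step_arm(increments=[0,0,0,0,0,0,-1,0,0,0,0,0,0,-1,0,0,0,0,0,0,-0.12,0,0,0,0,0,0,-0.12,0,0,0,0,0,0,-0.12,0,0,0,0,0,0,-0.12,0,0,0,0,0,0,-0.12,0,0,0,0,0,-0.2,-0.12,0,0,0,0,0,-0.4,-0.12,0,0,0,0,0,-0.433,1,0,0,0,0,0,-0.433,1,0,0,0,0,0,-0.433,1])

```text
time_s: 11.05
ee_pos: [0.5474, 0.042, 0.1978]
orientation: [180.0, 0.0, -8.8]
contact_force: [-0.0, -0.0, -0.8]
grip_width: 0.0674
```

```bash
python3 - <<'E'
from h import *
s,p=wrist("w4"); print(s["ee_pos"],s["grip_width"],s["contact_force"])
C=p["C"];ok=p["depth"]>0
d=C[...,:2]-[.5491,.0411]; a=np.radians(-8.85);x=d@[np.cos(a),np.sin(a)];y=d@[-np.sin(a),np.cos(a)]
for nm,m in(("flange",(abs(x)<.05)&(abs(y)<.03)&(abs(y)>.012)&(C[...,2]<.075)),("face",(abs(x)<.085)&(y>-.065)&(y<-.045)&(C[...,2]>.05)),("bar",(abs(x)<.025)&(abs(y)<.005)),
 ("fl x+",(x>.035)&(x<.05)&(abs(y)<.03)),("fl x-",(x<-.035)&(x>-.05)&(abs(y)<.03)),("fl y+",(abs(x)<.05)&(y>.02)&(y<.032)),("fl y-",(abs(x)<.05)&(y<-.02)&(y>-.032))):
    m&=ok; print(nm,m.sum(),np.median(C[m][:,2]).round(4))
r=spotter.masks_of("cover",p)[0]; m=r["mask"]&ok&(C[...,2]<.075)&(C[...,2]>.0615); print(r["score"],rect(C,m))
o=np.array([.5655,.141]); # knob
for t in("outer_ring","ring_pointer"):
    for r in spotter.masks_of(t,p)[:2]: print(t,round(r["score"],2),r["extent"])
E
```

```text
[0.54740033 0.04203682 0.19777526] 0.0674434130790852 [-0.01373408 -0.01627516 -0.84074565]
flange 3649 0.0635
face 11987 0.2989
bar 3467 0.3122
fl x+ 1007 0.0634
fl x- 748 0.0636
fl y+ 5289 0.3107
fl y- 5170 0.3037
0.96 (np.int64(0), ((0.0, 0.0), (0.0, 0.0), 0.0), np.float64(nan))
outer_ring 0.93 [72.4, 173.3, 118.5, 226.3]
ring_pointer 0.79 [71.3, 174.8, 118.7, 227.2]
  return _methods._mean(a, axis=axis, dtype=dtype,
  ret = ret.dtype.type(ret / rcount)
```

View pics/w4.png

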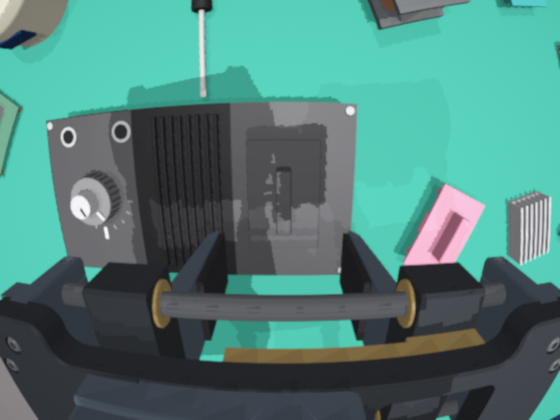

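The cover sits flush in the bay, around (283,195). Its flange top reads 0.0635 m, and with the known −1.5 mm bias that is the expected 0.065 m. Next I'll move over the knob.

step_arm(increments=[0,0,0,0.008,-0.2,0,1,0,0,0,0.008,-0.4,0,1,0,0,0,0.008,-0.6,0,1,0,0,0,0.008,-0.669,0,1,0,0,0,0.008,-0.669,0,1,0,0,0,0.008,-0.669,0,1])

```text
time_s: 12.0
ee_pos: [0.5808, 0.2387, 0.1978]
orientation: [179.9, 0.0, -8.9]
contact_force: [-0.3, 0.0, 1.4]
grip_width: 0.0911
```

```bash
cat > k.py <<'E'
import sys
from h import *
n=sys.argv[1]
s,p=wrist(n); print(s["ee_pos"],s["orientation"],s["joint_pos"])
C=p["C"];ok=p["depth"]>0
c0=np.array([.5806,.2399])
R=np.hypot(C[...,0]-c0[0],C[...,1]-c0[1])
for a,b in((.077,.09),(.095,.11)):
    m=ok&(R<.04)&(C[...,2]>a)&(C[...,2]<b); q=(C[m][:,:2]*1000).astype(np.float32)
    print(a,m.sum(),cv2.minEnclosingCircle(q) if len(q) else "",np.median(C[m][:,2]))
cc=c0
hsv=cv2.cvtColor(p["image"],cv2.COLOR_RGB2HSV)
# ortho rectified view at ring top height, by colour of the points
w=(hsv[...,2]>170)&(hsv[...,1]<70)&ok&(R<.06)
nn,l,st,ce=cv2.connectedComponentsWithStats(w.astype(np.uint8))
for i in range(1,nn):
    if st[i,4]<8: continue
    q=np.median(C[l==i],0); d=q[:2]-cc; ang=np.degrees(np.arctan2(d[1],d[0]))-171.15
    print(ce[i].round(),st[i,4],q.round(4),"r",np.hypot(*d).round(4),"rel",((ang+180)%360-180).round(1))
ys,xs=np.where(ok&(R<.06)); im=p["image"][max(0,ys.min()):ys.max(),max(0,xs.min()):xs.max()]; print(xs.min(),ys.min(),im.shape)
sc=min(6,790/im.shape[1],590/im.shape[0]); save(n+"c.png",cv2.resize(im,None,fx=sc,fy=sc,interpolation=cv2.INTER_CUBIC)); print(sc)
E
python3 k.py w5
```

```text
[0.58078487 0.23868028 0.19783078] [ 1.79924796e+02  3.70782907e-02 -8.87357483e+00] [ 1.69233311e+01  2.94026063e+01  7.77520953e+01 -5.39557857e-02
  7.29114163e+01  1.15812766e+02]
0.077 1767 ((580.4005126953125, 239.0645294189453), 26.62306022644043) 0.0834900148008631
0.095 666 ((580.6705932617188, 238.89190673828125), 12.503225326538086) 0.10245573290785409
[280. 212.] 673 [0.5789 0.2414 0.1023] r 0.0023 rel -32.5
[282. 238.] 37 [0.5382 0.2458 0.0606] r 0.0428 rel 1.0
68 136 (283, 421, 3)
1.8764845605700713
```

View pics/w5c.png

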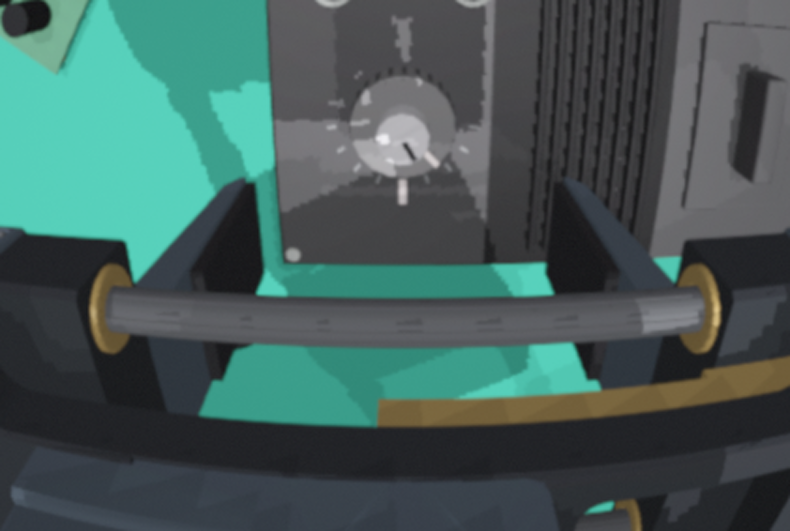

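The axis is at (0.5806, 0.2390). The white ridge is at crop (431,158) and the index mark at (403,190). I'll compute the ridge's angle.

```bash
cat >> h.py <<'E'
def ray(p,u,v,z):
    a,b=u-p["cx"],v-p["cy"]; r=np.hypot(a,b); th=r/p["foc"]
    d=p["T"][:3,:3]@[np.sin(th)*a/r,np.sin(th)*b/r,np.cos(th)]; c=p["T"][:3,3]; return c+d*(z-c[2])/d[2]
E
python3 - <<'E'
from h import *
s,p=wrist("w6"); C=p["C"]
ax=np.array([.5806,.2390]); a0=171.15
for (u,v,z) in((297.8,220,.0865),(297.8,220,.085)):
    q=ray(p,u,v,z); d=q[:2]-ax; print(q.round(4),np.hypot(*d),(np.degrees(np.arctan2(d[1],d[0]))-a0+180)%360-180, C[v,int(u)])
g=cv2.cvtColor(p["image"],cv2.COLOR_RGB2GRAY)
R=np.hypot(C[...,0]-ax[0],C[...,1]-ax[1]); A=(np.degrees(np.arctan2(C[...,1]-ax[1],C[...,0]-ax[0]))-a0+180)%360-180
m=(p["depth"]>0)&(R>.0145)&(R<.0245)&(C[...,2]>.079)&(C[...,2]<.092)
for lo in range(-180,180,8):
    k=m&(A>=lo)&(A<lo+8)
    if k.any(): print((lo,int(g[k].mean()),int(g[k].max())),end=" ")
E
```

```text
[0.5642 0.227  0.0865] 0.02036843988769765 45.0364203080386 [0.56413241 0.22770307 0.0861011 ]
[0.5636 0.227  0.085 ] 0.020796716215043316 44.14005480728542 [0.56413241 0.22770307 0.0861011 ]
(-180, 116, 119) (-172, 116, 118) (-164, 116, 118) (-156, 116, 117) (-148, 116, 117) (-140, 128, 170) (-132, 133, 170) (-124, 115, 120) (-116, 115, 119) (-108, 128, 160) (-100, 137, 161) (-92, 115, 127) (-84, 114, 119) (-76, 148, 169) (-68, 167, 179) (-60, 168, 176) (-52, 173, 179) (-44, 177, 182) (-36, 178, 185) (-28, 179, 201) (-20, 176, 186) (-12, 141, 172) (-4, 130, 151) (4, 129, 146) (12, 128, 149) (20, 127, 143) (28, 136, 171) (36, 195, 208) (44, 158, 201) (52, 126, 141) (60, 124, 127) (68, 115, 125) (76, 113, 115) (84, 113, 114) (92, 113, 115) (100, 114, 115) (108, 114, 116) (116, 115, 117) (124, 115, 117) (132, 115, 117) (140, 116, 117) (148, 119, 150) (156, 131, 168) (164, 117, 137) (172, 116, 117)
```

The ridge is at about +43° (0.75 rad), so the ring needs −43°. I'll pre-rotate the tool by +20°, descend around the ring, and grip lightly.

step_arm(increments=[0,0,-0.22,-0.001,-0.003,0.1,1,0,0,-0.444,-0.001,-0.003,0.2,1,0,0,-0.444,-0.001,-0.003,0.33,1,0,0,-0.444,-0.001,-0.003,0.4,1,0,0,-0.444,-0.001,-0.003,0.432,1,0,0,-0.444,-0.001,-0.003,0.432,1,0,0,-0.444,-0.001,-0.003,0.432,0.4,0,0,-0.444,-0.001,-0.003,0.432,0.25,0,0,-0.444,-0.001,-0.003,0.432,0,0,0,-0.444,-0.001,-0.003,0.432,0,0,0,-0.444,-0.001,-0.003,0.432,0,0,0,-0.444,-0.001,-0.003,0.432,0,0,0,-0.444,-0.001,-0.003,0.432,0], squeeze=12)

```text
time_s: 13.72
ee_pos: [0.5808, 0.2397, 0.0687]
orientation: [180.0, 0.0, 11.1]
contact_force: [-1.5, 5.4, 4.1]
grip_width: 0.0518
```

step_arm(increments=[0,0,0.16,0,0,0,-0.2,0,0,0.32,0,0,0,-0.2,0,0,0.48,0,0,0,-0.2,0,0,0.64,0,0,0,-0.2,0,0,0.8,0,0,0,-0.2,0,0,0.956,0,0,0,-0.2,0,0,0.956,0,0,0,-0.2,0,0,0.956,0,0,0,-0.2])

```text
time_s: 14.72
ee_pos: [0.5807, 0.2396, 0.0687]
orientation: [180.0, -0.0, -31.8]
contact_force: [-1.3, 0.0, 3.1]
grip_width: 0.0515
```

step_arm(increments=[0,0,0,0,0,0,0.6,0,0,0,0,0,0,0.9,0,0,0,0,0,0,0.9,0,0,0,0,0,0,0.9,0,0,0,0,0,0,0.9,0,0,0,0,0,-0.2,0.9,0,0,-0.25,0,0,-0.38,0.9,0,0,-0.51,0,0,-0.43,1,0,0,-0.51,0,0,-0.43,1,0,0,-0.51,0,0,-0.43,1,0,0,-0.51,0,0,-0.43,1])

```text
time_s: 16.1
ee_pos: [0.5802, 0.2395, 0.1964]
orientation: [179.9, 0.1, -9.0]
contact_force: [-0.5, 0.3, -0.7]
grip_width: 0.0911
```

```bash
python3 k.py w7; python3 - <<'E'
from h import *
D=np.load("w7.npz");C=D["C"];g=cv2.cvtColor(D["im"],cv2.COLOR_RGB2GRAY)
ax=np.array([.5806,.2390]); a0=171.15
R=np.hypot(C[...,0]-ax[0],C[...,1]-ax[1]); A=(np.degrees(np.arctan2(C[...,1]-ax[1],C[...,0]-ax[0]))-a0+180)%360-180
m=(D["d"]>0)&(R>.0145)&(R<.0245)&(C[...,2]>.079)&(C[...,2]<.092)
for lo in range(-60,60,5):
    k=m&(A>=lo)&(A<lo+5)
    if k.any(): print((lo,int(g[k].mean()),int(g[k].max())),end=" ")
E
```

```text
[0.58018116 0.23947829 0.19640272] [ 1.79905707e+02  1.26198657e-01 -8.98873843e+00] [ 1.69969784e+01  2.95022349e+01  7.78109240e+01 -3.08393077e-02
  7.28415979e+01  1.15994751e+02]
0.077 1791 ((580.390625, 238.91415405273438), 26.707185745239258) 0.08347796423023024
0.095 673 ((580.5572509765625, 239.06610107421875), 12.49265193939209) 0.10244367128467574
[280. 213.] 699 [0.5786 0.2424 0.1023] r 0.0033 rel -42.5
68 135 (284, 423, 3)
1.867612293144208
(-60, 168, 174) (-55, 168, 176) (-50, 170, 177) (-45, 174, 179) (-40, 178, 180) (-35, 177, 179) (-30, 179, 190) (-25, 178, 183) (-20, 176, 183) (-15, 167, 177) (-10, 147, 170) (-5, 190, 203) (0, 192, 210) (5, 130, 156) (10, 129, 149) (15, 127, 143) (20, 127, 137) (25, 127, 134) (30, 128, 138) (35, 126, 133) (40, 128, 143) (45, 127, 134) (50, 128, 145) (55, 125, 130)
```

View pics/w7c.png

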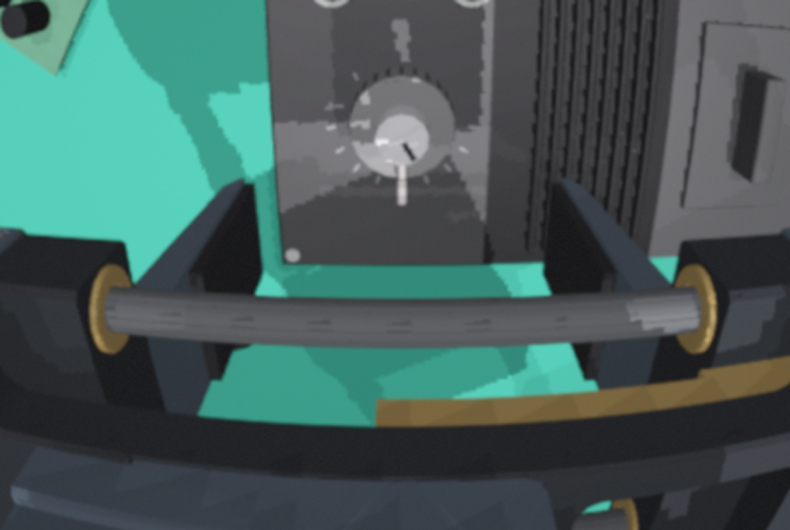

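The ridge now lines up with the index mark at (403,170–205), about 0°, and the inner knob's line hasn't moved. Handing in.

```bash
python3 -c "
from rig import env
print(env.close_job())"
```

```text
the job is handed in; nothing more can be done
None
```

I pressed the service cover into the bay, turned the outer ring to the index mark, and handed the job in after about 16 s of robot time.

- **Cover:** It bottomed out at the expected home height under about 41 N, well above the 10–18 N the tabs need. After release its flange top measured 0.0635 m. With the camera's constant −1.5 mm bias, that is the expected 0.065 m. It was level within about 0.2 mm along its length.
- **Tabs:** I did not test them with a pull. That both have caught is inferred from the hard stop and the flush flange. My automatic fit of the seated cover's outline came back empty, and so did some of the height patches. The cover's centring was therefore judged only from the fit and the picture.
- **Outer ring:** I turned it −43°. In the last picture its ridge is in line with the index mark, within a few degrees (0.2 rad is about 11°).
- **Inner knob and bystanders:** The inner knob's line looks the same before and after. I touched no bystanders, but did not measure their positions again. At hand-in the gripper was open, clear above the knob.

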